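# Twist the grinding jar home and clamp it

## Robot

A 6-joint arm with a two-finger parallel gripper is mounted at the origin on a cart in front of the work surface, level with it; the furniture and walls round the work are solid. World frame = base frame: x ahead of the robot, y to its left, z up, the work surface at z = 0. Lengths are in m, angles in rad, forces in N, time in s.
With the tool pointing down it reaches from about 0.35 to 0.775 m from the base axis. Payload 5.5 kg.
Tool frame: the origin (TCP) lies midway between the tips of the shut fingers; the grasp point (between the pads) lies 19 mm behind it; z points along the fingers, y is the direction in which the jaws open and shut (so a half turn about z gives the same grasp; the last joint's range is limited). The gripper opens to 85 mm and grips with 20 to 120 N. Pads are 22 mm wide; open, the fingers measure 114 mm over their backs; the gripper's body (76 mm by 85 mm) begins 54 mm behind the grasp point. The pads swing forward as they close: fully open they stand 13 mm farther back than shut.
Start: joints at [-1.25, 0.313, 0.046, 1.304, 0, 1.431], TCP at [0.256, -0.515, 0.192] pointing down, gripper open.
Joint ranges: [-2.76, 2.76], [-0.86, 1.69], [-1.03, 1.26], [-2.2, 2.34], [-1.47, 1.5], [-3.14, 3.14]. Speed limits (rad/s): [2.57, 2.57, 3.14, 3.14, 3.14, 3.14].

## Interface

Orientations are given as a unit quaternion [w, x, y, z].
In Python, from workcell import env gives the robot as it stands.
- The arm moves only by the shell command python3 -m creep 'ROWS' [OPENING] [FORCE]. ROWS is JSON, a list of rows, each a list of 6 numbers: the shift along the tool's x, y, z in m, then the turn, a rotation vector about the tool's x, y, z in degrees. A call has exactly 8 rows; each row is the pose to reach, as a shift and turn from the pose commanded when the call began, along the tool's axes at that moment; what a row does not reach only later rows make up. A row lasts 1/10 s, in which the tool goes at most 50 mm and 8.59 degrees, less where a joint would pass 70% of its speed; a pose out of reach is approached as far as the arm can. A call with a gripper value outside its range is refused whole. OPENING is the finger opening in m, from 0 to 0.0854, set as the call begins (- or left out, the last holds). The fingers move at their own pace and stop on an object; FORCE is the grip in N (left out, the last holds). Time passes only in rows, so rows that repeat a pose let the fingers close, or fill a call up. It gives the time, the measured TCP pose, the force and the opening at its end, in the units of the state.
- env.get_state(): the state, without advancing time (a new reading comes with each control period).
- env.read_camera(name): name is "scene" or "top" or "wrist"; returns (picture, depth): 420x560x3 uint8, blue, green, red; 420x560 float32, m along the optical axis (not along the pixel's ray), 0 where there is no reading.
- env.camera_params(name): a dict with "fx", "fy", "cx", "cy" (pixels), "position" and "orientation" of the camera in the world. Camera axes: x right, y up, looking along -z (the intrinsics and any distortion apply to the point x, -y, -z); pixel columns grow to the right and rows downward; lengths in m; the calibration is good to about 2 mm. The wrist camera is an equidistant fisheye: a pixel r from the principal point sees the ray r / f radians off the axis. A picture is of the moment at which its call begins: read the wrist's pose just before it. camera_params takes no time and is no camera call; for the wrist camera it gives the pose at the moment of the call.
- env.hand_in(): hands the job in, once; it reports no verdict.
The state is a dict: "clock": time; "joint_pos": joint angles; "qvel": joint speeds; "tau": joint torques, N m; "tcp_pos": TCP position; "orientation": TCP orientation; "wrist_force": force on the tool from outside, world axes, zero at the start; "ft_torque": the same for the moment, N m; "finger_gap": finger opening in m.
Only numpy, scipy, OpenCV 4.12 (cv2) and the standard library are available. Lean on these libraries where they do the work, as an engineer would, in place of code of your own. Each camera call takes 0.05 s, during which the arm holds its last target. There are 200 camera calls.

## Task

The steel grinding jar of the bench mill sticks part-way in its snug holder. Rather than forcing it straight down, turn it by its bar handle so that it works its way down, until it sits fully home on the holder's floor, and only then swing the clamp arm all the way round over it. Do not pull the jar out of the holder, and leave the things standing around it where they are.

Things in the scene. Friction and masses are not known exactly. Their poses are not given: they have to be found in the camera images.
- mill_jar: closed steel jar, 58 mm diameter, 68 mm tall with its lid, 0.9 kg, upright in the collar of the jar holder, 12 to 15 mm above its floor. Across the lid lies a straight dark bar handle 130 x 16 x 14 mm, underside 86 and top 100 mm above the origin, on a 22 mm hub that leaves an 18 mm gap over the lid. Origin: centre of the jar's underside; x along the bar, z up. It may end with its handle at any angle
- handle_end_a (a point): point at mid-height of the bar handle, 7 mm inside its +x end: 58 mm from the jar's axis, 93 mm above its underside. A finger that pushes the bar sideways at a constant height holds the jar up by its own friction, so it should go down as it pushes, about 15 to 20 mm per radian. The bar can also be gripped at its middle (16 mm), turned and pressed lightly
- handle_end_b (a point): the same at the bar's -x end. Four sprung pads grip the jar with about 36 N of friction in all: at rest it stays put, and pressing straight down takes over 25 N. While it is turned, either way (about 1.1 N m), it sinks under its weight and any downward push: roughly 7 mm per radian under its weight alone
- jar_holder: fixed holder: grey base plate 190 x 130 x 10 mm, aluminium collar 92 mm outside diameter with its rim 76 mm above the table and four black pads in its wall. Origin: on the table under the collar's axis; x points from the collar to the clamp post (away from the robot, within 0.35 rad), z up. The clamp post, a steel rod of 22 mm diameter, stands at x = 88 mm
- jar_seat (a point): centre of the collar's floor, 16 mm above the table, in the holder's axes. The jar is fully home when its underside rests here; its handle then lies 102 to 116 mm above the table
- clamp_arm (a joint): angle of the clamp arm: 0 = fully open (points along the holder's -y, to the robot's right), 1.571 = closed against its stop (points along the holder's -x, its end over the jar). Closes clockwise from above, light friction (0.1 N m), stays where left. Aluminium bar 22 mm wide, 119 to 129 mm above the table, reaching 105 mm from the post's axis; clears the handle by 3 mm only when the jar is home
- clamp_pin (a point): middle of the upright black pin on the clamp arm: 18 mm diameter, from 129 to 162 mm above the table, 88 mm from the post's axis; this point is 147 mm above the table. Push it sideways to swing the arm
- bottle_amber: amber screw-cap bottle, 46 x 92 mm, a bystander; origin: centre of its underside
- sample_tin: low round tin, 60 x 28 mm, a bystander; origin: centre of its underside
- weight_200: brass-coloured knob weight, 37 x 42 mm, a bystander; origin: centre of its underside
- beaker: small clear beaker, 53 x 70 mm, a bystander; origin: centre of its underside

How it is judged:
By the outcome, as a careful person would: the job done as asked, in the order asked, and still so for the second after the job is handed in, with the robot touching nothing.
It also fails if it takes over 54 s, if anything falls off the work surface, if the arm or the gripper's body presses on something with over 40 N, if the wrist force passes 120 N, or if a joint passes its speed limit or range.

## Working session

There is one attempt and no reset: what is moved stays moved. The work goes in short steps, Python scripts to look and compute and a shell command to move; the robot and the scene stay as the last step left them, time stands still between calls to the robot, and variables do not carry over. Pictures are saved under pics/ and viewed, about 8 in all and at most 12, crops included, and the job is handed in when it is done.

```bash
ls; mkdir -p pics; cat > h.py <<'E'
import numpy as np, cv2
from scipy.spatial.transform import Rotation as R
from workcell import env
def Rq(q): return R.from_quat([q[1],q[2],q[3],q[0]])
def pts(name,uv,depth=None,z=None,P=None):
    P=P or env.camera_params(name); uv=np.atleast_2d(uv).astype(float)
    d=np.c_[(uv[:,0]-P['cx'])/P['fx'],-(uv[:,1]-P['cy'])/P['fy'],-np.ones(len(uv))]
    if name=='wrist':
        a=np.c_[(uv[:,0]-P['cx'])/P['fx'],(uv[:,1]-P['cy'])/P['fy']]; t=np.linalg.norm(a,axis=1)
        s=np.sinc(t/np.pi); d=np.c_[a[:,0]*s,-a[:,1]*s,-np.cos(t)]
        if depth is not None: d=d/np.abs(d[:,2:])
    o=np.array(P['position']); w=Rq(P['orientation']).apply(d)
    if z is not None: return o+w*((z-o[2])/w[:,2])[:,None]
    return o+w*np.asarray(depth)[:,None]
def cloud(name,D,P=None):
    v,u=np.indices(D.shape); return pts(name,np.c_[u.ravel(),v.ravel()],depth=D.ravel(),P=P).reshape(*D.shape,3)
E
python3 - <<'E'
from h import *
for n in('scene','top'):
    p,D=env.read_camera(n); cv2.imwrite(f'pics/{n}0.png',p); np.save(n+'0.npy',D); print(n,env.camera_params(n))
s=env.get_state(); print(s['clock'],s['tcp_pos'],s['orientation'],s['wrist_force'],s['finger_gap'])
E
```

```text
pics
scene {'fx': 387.24000480888964, 'fy': 387.24000480888964, 'cx': 285.0609640587429, 'cy': 208.19306315441784, 'position': array([-0.33563051, -0.47180273,  0.61677482]), 'orientation': array([ 0.73025212,  0.43684871, -0.27884621, -0.44512901])}
top {'fx': 389.14018471821373, 'fy': 389.14018471821373, 'cx': 283.17662361681136, 'cy': 211.391216800968, 'position': array([ 0.35170875, -0.0795255 ,  1.04958742]), 'orientation': array([-0.69512483, -0.06474234,  0.04575326,  0.7145044 ])}
0.1 [ 0.25550473 -0.51456209  0.1907035 ] [-7.94539097e-04  9.73574480e-01  2.28368332e-01 -8.14279685e-05] [-0.3692064  -0.36611183  0.02648103] 0.08536579748495413
```

View pics/top0.png

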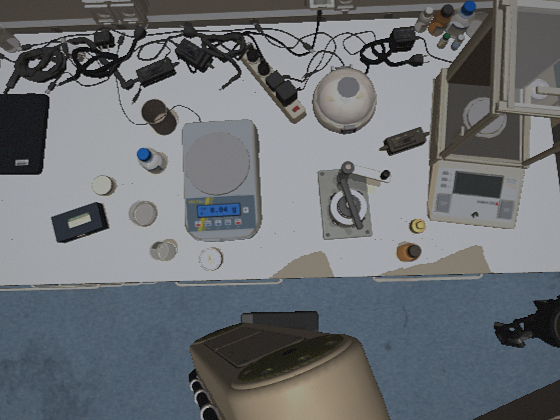

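View pics/scene0.png

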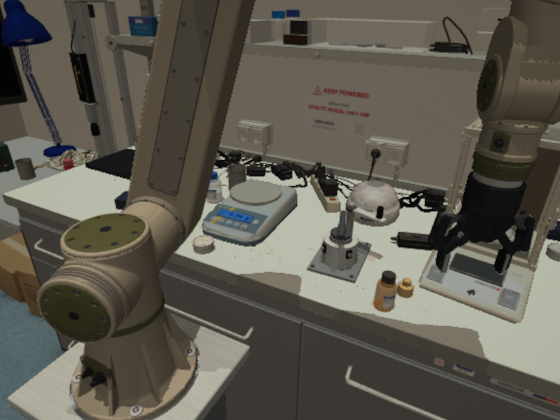

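The top view shows the holder plate around (346,205), post at (347,168), open clamp arm to the right with its pin at (385,174), and the dark bar running from about (342,175) to (358,228). The amber bottle is at (408,252) and the weight at (417,227).

```bash
python3 - <<'E'
from h import *
D=np.load('top0.npy'); p=cv2.imread('pics/top0.png'); C=cloud('top',D); H=C[...,2]
sub=np.zeros(H.shape,bool); sub[150:260,300:440]=1
def rep(n,m):
    q=C[m&sub]; 
    if len(q)<3: print(n,len(q));return
    r=cv2.minAreaRect((q[:,:2]*1000).astype(np.float32)); print(n,len(q),'mean',q.mean(0).round(4),'z',np.percentile(q[:,2],[5,50,95]).round(4),'rect',np.round(r[0],1),np.round(r[1],1),round(r[2],1))
hsv=cv2.cvtColor(p,cv2.COLOR_BGR2HSV); V=hsv[...,2]
rep('plate',(H>.004)&(H<.016)&(np.arange(560)<375)[None,:])
rep('rim',(H>.068)&(H<.082)&(np.arange(560)<375)[None,:])
rep('bar',(H>.105)&(H<.14)&(V<100)&(np.arange(560)<372)[None,:])
rep('arm',(H>.11)&(H<.14)&(V>110))
rep('pin',(H>.135)&(np.arange(560)>370)[None,:])
rep('post',(H>.135)&(np.arange(560)<365)[None,:])
c=p[150:270,300:440]; cv2.imwrite('pics/c.png',cv2.resize(c,None,fx=5.5,fy=5,interpolation=cv2.INTER_CUBIC))
hh=(H[155:235:3,318:396:3]*1000).round().astype(int)
for r in hh: print(' '.join('%3d'%x for x in r))
E
```

```text
plate 2112 mean [ 0.5316 -0.2069  0.0096] z [0.0044 0.01   0.0137] rect [ 534.7 -201.5] [203.4 301.2] 88.1
rim 533 mean [ 0.5127 -0.2172  0.0761] z [0.0706 0.0765 0.0793] rect [ 533.4 -224.3] [ 90.1 131.5] 79.4
bar 484 mean [ 0.5327 -0.2191  0.128 ] z [0.1221 0.1283 0.1332] rect [ 533.6 -222.4] [ 75.9 155.5] 76.2
arm 305 mean [ 0.583  -0.2604  0.1297] z [0.1256 0.1296 0.1357] rect [ 557.3 -239.7] [104.9 129.9] 50.5
pin 106 mean [ 0.496  -0.2218  0.4688] z [0.1409 0.1628 1.0496] rect [ 469.4 -189.4] [ 16.6 321.5] 44.0
post 47 mean [ 0.4678 -0.143   0.6222] z [0.1356 1.0496 1.0496] rect [ 477.1 -152.3] [ 16.7 289.5] 63.2
  1  -1   2   2   2   2   1   4   0  -1   1   0   1   3   5   0   0   3   1   2 1050   2   3   0   6  -1
 -1   0   0   0   3   1  -1   1   0   4   0  -5   0   1   0   0   2   2   3   2   1   3   0   1   4   3
  3   3   2   2   1   1   1   3   2   1 134   0  -2   2   3   0   4   1  -1   5  -1  -3   2   0   4   4
  3  -2   2   4   2   4   1   2 130 135 136 134   1   1   3   3   2   0   1   3   4  -2   1  -1   4   0
  2  -1   4   5  -1   0   3   2 133 134 137 132 130 131 
[... 1635 characters left out ...]
  78  81  95  94  97 128 129  76  77  10   9   2   2   3   0   3   0  -1   0
  0   3  12  10  11  55  74  80  72  77  69  77 128 129 124  70  10  12   0   1   2   0   1   0   3   3
 -2   2   9  13  10  58  69  76  75  78  79  80 118 126 126  63  11   5   2  -3   5   1   1   4   3   3
 -1   3  11  13  11  12  61  41  60  74  77  76  64 132 128  12   8  13   2   2   5   3   2   1   0   2
 -2  -1   7   7  11  10  10   8  16  19  16  14   9 130 128  13  11  10   2   3  -2   1   1   1   3   1
  0   1  10   9   8  12  12  10  11   7  10  11  10  10   9   9   7  12   5   1   0   3   1  -3   3   1
 -1   0   9   9   8  11  12   8  12  10  11  10   8  11  10  12  10  10   4   0   2  -1   1   1   1   0
```

View pics/c.png

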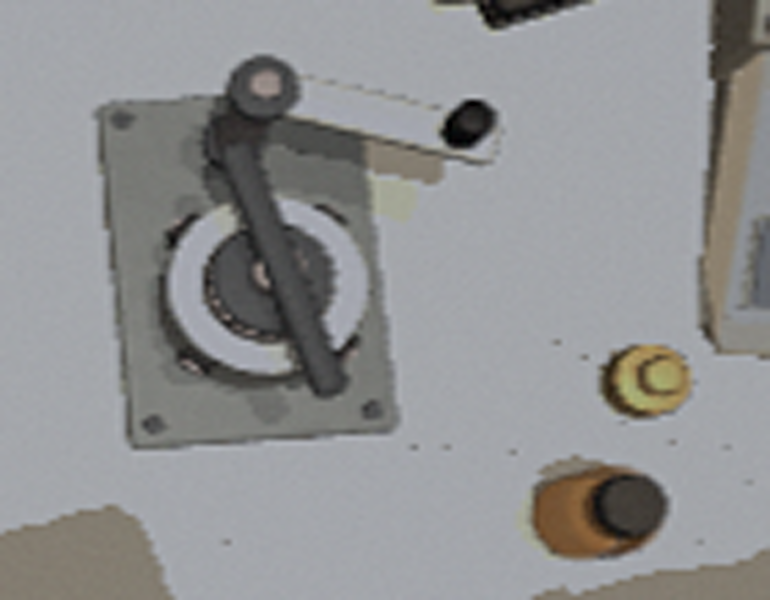

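The crop shows the bar crossing the jar with its far end near the post, and the clamp arm open to the right with its black pin near the arm's end. Next I'll take cleaner measurements.

```bash
python3 - <<'E'
from h import *
D=np.load('top0.npy'); p=cv2.imread('pics/top0.png'); C=cloud('top',D); H=C[...,2]
V=cv2.cvtColor(p,cv2.COLOR_BGR2HSV)[...,2]
def big(m,box):
    s=np.zeros(H.shape,np.uint8); v0,v1,u0,u1=box; s[v0:v1,u0:u1]=m[v0:v1,u0:u1]
    n,l,st,_=cv2.connectedComponentsWithStats(s); return l==1+np.argmax(st[1:,4])
def rect(q): 
    r=cv2.minAreaRect((q[:,:2]*1000).astype(np.float32)); b=cv2.boxPoints(r); return np.round(r[0],1),np.round(r[1],1),b.round(0).tolist()
pl=C[big((H>.004)&(H<.018),(165,245,316,376))]; print('plate',rect(pl))
q=C[big((H>.068)&(H<.084),(185,235,325,372))]
A=np.c_[2*q[:,:2],np.ones(len(q))]
hull=cv2.convexHull((q[:,:2]*1000).astype(np.float32)); print('rim enclosing',cv2.minEnclosingCircle(hull))
b=C[big((H>.118)&(H<.136)&(V<110),(178,232,336,366))]
c=b.mean(0);u,s,vt=np.linalg.svd(b[:,:2]-c[:2]);d=vt[0];t=(b[:,:2]-c[:2])@d;w=(b[:,:2]-c[:2])@vt[1]
print('bar',c,'med z',np.median(b[:,2]),'dir',d,np.degrees(np.arctan2(d[1],d[0])),'ends',t.min(),t.max(),np.ptp(w),c[:2]+d*(t.min()+t.max())/2)
pin=C[big((H>.15)&(H<.17),(165,185,375,395))]; print('pin',pin.mean(0),len(pin),rect(pin)[1])
po=C[big((H>.129)&(H<.142)&(V<140),(155,178,335,358))]; print('post',po.mean(0),rect(po))
for n,box,zr in(('bottle',(235,270,392,425),(.08,.1)),('weight',(215,240,405,430),(.035,.05))):
    k=C[big((H>zr[0])&(H<zr[1]),box)]; print(n,k.mean(0),len(k))
E
```

```text
plate (array([ 536.2, -220.6]), array([195.8, 135.8]), [[434.0, -159.0], [443.0, -294.0], [638.0, -282.0], [630.0, -147.0]])
rim enclosing ((510.89892578125, -212.3260040283203), 45.68467712402344)
bar [ 0.51250757 -0.21961155  0.12760202] med z 0.1277975536830127 dir [-0.95824601 -0.28594509] -163.38465074142525 ends -0.06424354796534841 0.06421048613794313 0.01817301248524296 [ 0.51252342 -0.21960682]
pin [ 0.57436277 -0.29881807  0.16084139] 55 [16.5 17.1]
post [ 0.60031892 -0.21585557  0.13220413] (array([ 601.1, -216.3]), array([29.2, 30.2]), [[585.0, -230.0], [615.0, -232.0], [617.0, -203.0], [587.0, -200.0]])
bottle [ 0.39682016 -0.37272294  0.09167255] 132
weight [ 0.46577633 -0.40788148  0.04192677] 49
```

```bash
python3 -m creep '[[0.03,-0.0125,0,0,0,1],[0.08,-0.033,0,0,0,2],[0.125,-0.052,0,0,0,4],[0.17,-0.071,0,0,0,6],[0.215,-0.089,0,0,0,8],[0.26,-0.108,0,0,0,9],[0.29,-0.12,0,0,0,9.8],[0.3,-0.125,0,0,0,9.8]]' 0.0854; python3 - <<'E'
from h import *
s=env.get_state();print(s['joint_pos'],s['orientation'])
E
```

```text
clock: 0.9
tcp_pos: [0.4703, -0.2669, 0.1911]
orientation: [-0.0, 0.989, 0.146, -0.0]
wrist_force: [0.4, -0.7, -0.5]
finger_gap: 0.0854
[-6.64994898e-01  2.47286228e-01 -4.39454598e-02  1.28027226e+00
  4.54036515e-04  2.18290047e+00] [-4.12934457e-04  9.89237024e-01  1.46321334e-01 -7.87637072e-05]
```

```bash
python3 - <<'E'
from h import *
P=env.camera_params('wrist'); p,D=env.read_camera('wrist'); cv2.imwrite('pics/w1.png',p); np.save('w1.npy',D); np.save('w1P.npy',P,allow_pickle=True)
print(P,env.get_state()['tcp_pos'])
E
```

```text
{'fx': 325.19226210127806, 'fy': 325.19226210127806, 'cx': 281.7465742207415, 'cy': 204.9841070457087, 'position': array([ 0.5463054 , -0.24473891,  0.37274858]), 'orientation': array([ 0.79310873, -0.12333188,  0.09268874, -0.58921692])} [ 0.47026626 -0.26692202  0.19111695]
```

View pics/w1.png

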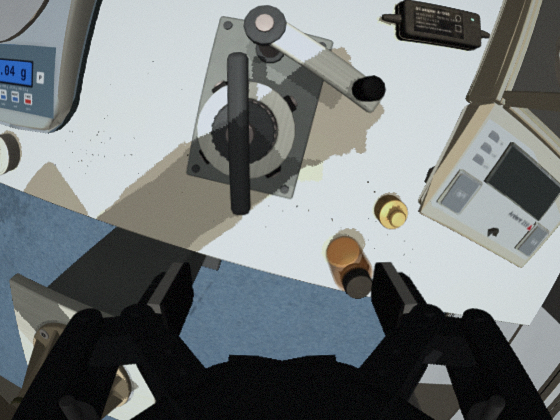

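The wrist view shows the bar from (237,55) to (240,212), the post at (265,22), the pin at (370,90) and the fingers at the bottom. I'll measure the bar and the rim here.

```bash
python3 - <<'E'
from h import *
P=np.load('w1P.npy',allow_pickle=True).item(); D=np.load('w1.npy'); p=cv2.imread('pics/w1.png'); C=cloud('wrist',D,P); H=C[...,2]
V=cv2.cvtColor(p,cv2.COLOR_BGR2HSV)[...,2]
def big(m,box):
    s=np.zeros(H.shape,np.uint8); v0,v1,u0,u1=box; s[v0:v1,u0:u1]=m[v0:v1,u0:u1]
    n,l,st,_=cv2.connectedComponentsWithStats(s); return l==1+np.argmax(st[1:,4])
m=big((H>.118)&(H<.136)&(V<90),(45,220,220,258)); b=C[m]; print('depth bar',b.mean(0),np.median(b[:,2]))
v,u=np.nonzero(m)
r=pts('wrist',np.c_[u,v],z=.128,P=P)[:,:2]
c=r.mean(0);d=np.linalg.svd(r-c,full_matrices=False)[2];t=(r-c)@d[0];w=(r-c)@d[1]
print('bar ray c',c,'mid',c+d[0]*(t.min()+t.max())/2,'yaw',np.degrees(np.arctan(d[0][1]/d[0][0])),np.ptp(t),np.ptp(w))
k=C[big((H>.068)&(H<.084),(75,185,190,305))]; print('rim',cv2.minEnclosingCircle((k[:,:2]*1000).astype(np.float32)))
k=C[big((H>.15)&(H<.17),(70,110,350,390))]; print('pin',k.mean(0),len(k))
k=C[big((H>.125)&(H<.142),(3,45,243,285))]; print('post-ish',k.mean(0))
k=C[big((H>.08)&(H<.1),(260,300,335,375))]; print('bottle',k.mean(0))
k=C[big((H>.034)&(H<.048),(185,232,370,412))]; print('wt',k.mean(0))
E
```

```text
depth bar [ 0.516128   -0.2188695   0.12650928] 0.12687745988896348
bar ray c [ 0.51630536 -0.21901872] mid [ 0.51489724 -0.21944067] yaw 16.681302521750364 0.12639164928995045 0.01636974637216981
rim ((515.8458251953125, -225.4515838623047), 45.5288200378418)
pin [ 0.57498466 -0.29717118  0.15993487] 578
post-ish [ 0.60021503 -0.21550892  0.13068983]
bottle [ 0.39992454 -0.3698363   0.0899535 ]
wt [ 0.46696649 -0.40511064  0.03960865]
```

```bash
python3 -m creep '[[0.02,-0.012,0,0,0,0],[0.04,-0.024,0,0,0,0],[0.055,-0.033,0,0,0,0],[0.055,-0.033,0.02,0,0,0],[0.055,-0.033,0.04,0,0,0],[0.055,-0.033,0.06,0,0,0],[0.055,-0.033,0.072,0,0,0],[0.055,-0.033,0.076,0,0,0]]' 0.05; python3 - <<'E'
from h import *
P=env.camera_params('wrist'); p,D=env.read_camera('wrist'); cv2.imwrite('pics/w2.png',p[:, 60:500])
s=env.get_state(); print(s['tcp_pos'],s['wrist_force'],s['joint_pos'])
E
```

```text
clock: 1.75
tcp_pos: [0.5106, -0.2228, 0.1139]
orientation: [-0.001, 0.99, 0.144, -0.001]
wrist_force: [-0.0, -0.2, -0.4]
finger_gap: 0.05
[ 0.51090764 -0.22278145  0.11417882] [0.03157344 1.52964795 0.44979621] [-5.55056744e-01  3.15547027e-01 -1.43039179e-01  1.11450699e+00
 -2.68821027e-04  2.29795246e+00]
```

View pics/w2.png

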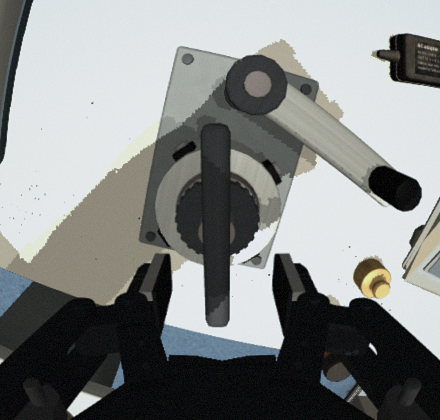

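```bash
python3 - <<'E'
from h import *
P=env.camera_params('wrist'); s=env.get_state(); T=s['tcp_pos']; Q=Rq(s['orientation'])
def proj(X):
    c=Rq(P['orientation']).inv().apply(np.array(X)-P['position']); c=np.array([c[0],-c[1],-c[2]])
    t=np.arctan2(np.hypot(c[0],c[1]),c[2]); k=t/np.hypot(c[0],c[1])*P['fx']; return (np.array([P['cx']+c[0]*k,P['cy']+c[1]*k])-[60,0]).round(1)
for o in ([0,0,0],[0,.025,0],[0,-.025,0],[.011,.025,0],[.011,-.025,0],[.011,.025,-.02],[0,0,-.014]): print(o,proj(T+Q.apply(o)))
print('barmid top',proj([.5135,-.2195,.128]),'ends',proj([.5135+.0623,-.2195+.0186,.128]),proj([.5135-.0623,-.2195-.0186,.128]))
print(P['position'],Q.as_matrix().round(3))
E
```

```text
[0, 0, 0] [221.1 238. ]
[0, 0.025, 0] [262.  237.8]
[0, -0.025, 0] [180.3 237.8]
[0.011, 0.025, 0] [262.8 220.9]
[0.011, -0.025, 0] [179.4 221. ]
[0.011, 0.025, -0.02] [267.1 233.9]
[0, 0, -0.014] [221.1 247.8]
barmid top [216.8 242.2] ends [215.9 125.2] [217.7 331.2]
[ 0.58737964 -0.20099291  0.29569468] [[ 0.959  0.285 -0.002]
 [ 0.285 -0.959  0.001]
 [-0.002 -0.002 -1.   ]]
```

```bash
python3 - <<'E'
from h import *
P=env.camera_params('wrist'); s=env.get_state(); T=s['tcp_pos']; Q=Rq(s['orientation']); p,D=env.read_camera('wrist'); C=Q.inv().apply(cloud('wrist',D,P).reshape(-1,3)-T).reshape(*D.shape,3)
for v in range(252,300,6): print(v,[(u,*(C[v,u]*1000).round().astype(int).tolist(),int(p[v,u].mean())) for u in (210,218,226,232,330,336,342,350)])
E
```

```text
252 [(210, -66, -73, 114, 137), (218, -66, -65, 114, 127), (226, -66, -57, 114, 158), (232, -66, -51, 115, 171), (330, -66, 49, 114, 217), (336, -66, 56, 115, 225), (342, -66, 62, 114, 223), (350, -66, 70, 114, 232)]
258 [(210, -73, -74, 115, 131), (218, 13, -28, -52, 60), (226, 12, -25, -52, 15), (232, -73, -51, 115, 170), (330, -73, 50, 115, 232), (336, 11, 25, -49, 6), (342, 13, 28, -52, 67), (350, 12, 31, -52, 80)]
264 [(210, 12, -31, -57, 43), (218, 12, -27, -57, 65), (226, 10, -25, -53, 4), (232, -80, -51, 115, 169), (330, -80, 50, 115, 232), (336, 9, 25, -51, 9), (342, 12, 27, -58, 26), (350, 12, 31, -57, 63)]
270 [(210, 13, -30, -63, 59), (218, 12, -27, -63, 57), (226, 9, -24, -56, 13), (232, -87, -52, 115, 157), (330, -87, 51, 114, 233), (336, 6, 25, -51, 10), (342, 13, 26, -63, 7), (350, 12, 29, -62, 61)]
276 [(210, 13, -29, -68, 63), (218, 12, -26, -67, 13), (226, 6, -24, -57, 3), (232, -94, -52, 115, 201), (330, -94, 51, 114, 235), (336, 3, 25, -52, 0), (342, 10, 26, -64, 8), (350, 12, 28, -68, 61)]
282 [(210, 12, -28, -72, 60), (218, 12, -25, -72, 10), (226, 3, -24, -58, 8), (232, -6, -24, -43, 167), (330, -102, 52, 114, 236), (336, 1, 25, -54, 6), (342, 9, 25, -67, 16), (350, 12, 28, -72, 62)]
288 [(210, 12, -27, -77, 64), (218, 11, -24, -75, 4), (226, 0, -25, -58, 5), (232, -8, -24, -44, 166), (330, -109, 52, 114, 235), (336, 0, 25, -57, 9), (342, 7, 25, -68, 10), (350, 13, 26, -78, 14)]
294 [(210, 11, -27, -79, 97), (218, 8, -25, -75, 3), (226, -2, -25, -59, 12), (232, -117, -54, 114, 238), (330, -118, 53, 115, 231), (336, -4, 25, -57, 12), (342, 4, 26, -69, 4), (350, 11, 26, -79, 17)]
```

```bash
python3 - <<'E'
from h import *
p,D=env.read_camera('scene'); c=p[140:300,270:430]; cv2.imwrite('pics/s2.png',cv2.resize(c,None,fx=3.7,fy=3.7,interpolation=cv2.INTER_CUBIC)); np.save('s2.npy',D)
P=env.camera_params('scene')
s=env.get_state(); T=s['tcp_pos']; Q=Rq(s['orientation'])
def proj(X):
    c=Rq(P['orientation']).inv().apply(np.array(X)-P['position']); return np.round([(P['cx']-P['fx']*c[0]/c[2]-270)*3.7,(P['cy']+P['fy']*c[1]/c[2]-140)*3.7])
for o in ([0,.025,0],[0,-.025,0],[0,.025,-.045],[0,-.025,-.045]): print(o,proj(T+Q.apply(o)))
E
```

```text
[0, 0.025, 0] [304. 319.]
[0, -0.025, 0] [232. 312.]
[0, 0.025, -0.045] [310. 262.]
[0, -0.025, -0.045] [237. 255.]
```

View pics/s2.png

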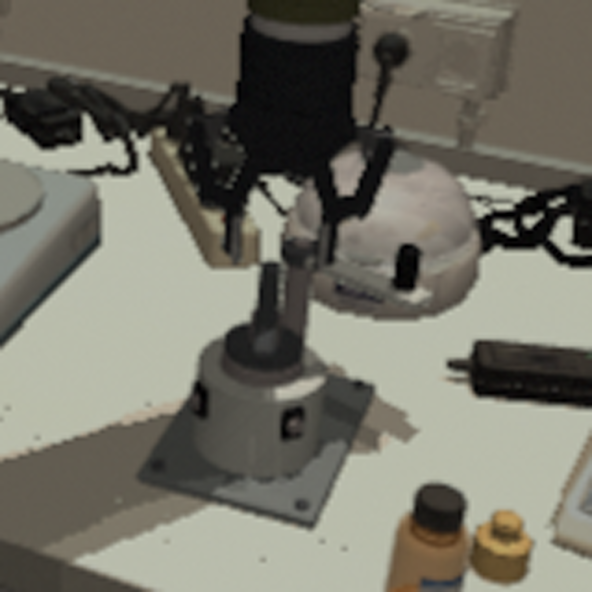

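The scene crop shows the fingertips at about (235,258) and (322,262), well above the bar. That is roughly 45 mm higher than the reported TCP, and the wrist depth agrees. I'll check the same offset in the first wrist frame before trusting a tool length.

```bash
python3 - <<'E'
from h import *
P=np.load('w1P.npy',allow_pickle=True).item(); D=np.load('w1.npy'); T=np.array([.47027,-.26692,.19112]); Q=Rq([-.0004,.98924,.14632,0])
def tips(C,n):
    m=(abs(C[...,0])<.03)&(abs(C[...,1])<.075)&(C[...,2]<.03)&(C[...,2]>-.11)
    q=C[m]; q=q[np.argsort(-q[:,2])]
    for sg in(1,-1):
        k=q[q[:,1]*sg>.01]; print(n,sg,len(k),(k[:5].mean(0)*1000).round(1),(k[30:60].mean(0)*1000).round(1))
tips(Q.inv().apply(cloud('wrist',D,P).reshape(-1,3)-T),'w1')
s=env.get_state(); P=env.camera_params('wrist'); p,D=env.read_camera('wrist')
C=Rq(s['orientation']).inv().apply(cloud('wrist',D,P).reshape(-1,3)-s['tcp_pos']); tips(C[C[:,2]<-.03],'now')
C=cloud('scene',np.load('s2.npy')).reshape(-1,3); C=Rq(s['orientation']).inv().apply(C-s['tcp_pos']); tips(C[C[:,2]<-.03],'scene')
print(s['joint_pos'],s['tau'])
E
```

```text
w1 1 6083 [  0.2  43.4 -51.9] [  1.   43.1 -54.4]
w1 -1 6061 [ -1.3 -42.4 -52.2] [  0.9 -42.3 -54.4]
now 1 7091 [  1.3  25.4 -42.4] [  2.5  25.7 -45.3]
now -1 7079 [  2.6 -24.8 -42.1] [  2.6 -25.1 -45.7]
scene 1 204 [ -5.7  29.5 -45.1] [ -9.2  34.  -68.2]
scene -1 204 [ -9.  -25.4 -45.8] [ -9.5 -28.9 -68.9]
[-5.54377528e-01  3.14192672e-01 -1.40444794e-01  1.11566095e+00
 -1.82229511e-04  2.29817794e+00] [-9.03224456e-02 -4.60690463e+01  2.79951310e+01 -3.00072483e-02
 -5.41452697e-03 -3.30617360e-03]
```

Both cameras put the real fingertips about 39 mm (when shut) behind the reported TCP, so I'll use that tool length. I'll descend in two parts.

```bash
python3 -m creep '[[0.0035,-0.0025,0.005,0,0,0],[0.0035,-0.0025,0.01,0,0,0],[0.0035,-0.0025,0.014,0,0,0],[0.0035,-0.0025,0.018,0,0,0],[0.0035,-0.0025,0.022,0,0,0],[0.0035,-0.0025,0.026,0,0,0],[0.0035,-0.0025,0.028,0,0,0],[0.0035,-0.0025,0.028,0,0,0]]' 0.05; python3 - <<'E'
from h import *
s=env.get_state(); P=env.camera_params('wrist'); p,D=env.read_camera('wrist'); T=s['tcp_pos'];Q=Rq(s['orientation'])
W=cloud('wrist',D,P); C=Q.inv().apply(W.reshape(-1,3)-T).reshape(W.shape); V=p.max(2)
m=(W[...,2]>.118)&(W[...,2]<.136)&(V<90)&(abs(C[...,1])<.018)&(abs(C[...,0])<.075)
b=C[m]; print('bar in tool',b.min(0),b.max(0),b.mean(0),'z',np.median(W[m][:,2])); print('slope',np.degrees(np.polyfit(b[:,0],b[:,1],1)[0]), 'y at 0',np.polyfit(b[:,0],b[:,1],1)[1])
f=C.reshape(-1,3); f=f[(f[:,2]<-.02)&(f[:,2]>-.1)&(abs(f[:,0])<.02)&(abs(f[:,1])<.06)&(abs(f[:,1])>.02)]
for g in(1,-1):
  k=f[f[:,1]*g>0];k=k[np.argsort(-k[:,2])][:30];print(k.mean(0), (T+Q.apply(k.mean(0))))
k=W[(W[...,2]>.068)&(W[...,2]<.084)&(np.hypot(W[...,0]-.5135,W[...,1]+.2195)<.056)]; print('rim',cv2.minEnclosingCircle((k[:,:2]*1000).astype(np.float32)))
print(T,s['wrist_force'])
E
```

```text
clock: 2.75
tcp_pos: [0.5145, -0.2189, 0.0871]
orientation: [-0.0, 0.99, 0.144, -0.0]
wrist_force: [0.8, -0.6, 0.7]
finger_gap: 0.0505
bar in tool [-0.06410508 -0.00855519 -0.04474339] [ 0.07497158  0.0179859  -0.03135619] [ 1.47858239e-02  5.00634185e-05 -3.96355064e-02] z 0.12693686454139036
slope 0.9235738292815939 y at 0 -0.00018827525270998503
[ 0.00043889  0.02537202 -0.04335344] [ 0.5221539  -0.24307891  0.13039645]
[ 0.00081441 -0.02466793 -0.04325195] [ 0.5082185  -0.19501701  0.13031662]
rim ((516.1529541015625, -217.83602905273438), 48.389137268066406)
[ 0.51445767 -0.21887802  0.08705433] [ 0.83125667 -0.6343976   0.70121797]
```

```bash
python3 -m creep '[[0,0,0.004,0,0,0],[0,0,0.008,0,0,0],[0,0,0.012,0,0,0],[0,0,0.0125,0,0,0],[0,0,0.0125,0,0,0],[0,0,0.0125,0,0,0],[0,0,0.0125,0,0,0],[0,0,0.0125,0,0,0]]' 0.05; python3 -m creep '[[0,0,0,0,0,0],[0,0,0,0,0,0],[0,0,0,0,0,0],[0,0,0,0,0,0],[0,0,0,0,0,0],[0,0,0,0,0,0],[0,0,0,0,0,0],[0,0,0,0,0,0]]' 0.005 110
```

```text
clock: 3.6
tcp_pos: [0.5149, -0.2191, 0.0752]
orientation: [0.0, 0.99, 0.144, 0.0]
wrist_force: [-0.0, 0.1, 0.2]
finger_gap: 0.0497
clock: 4.4
tcp_pos: [0.5149, -0.2188, 0.0755]
orientation: [0.0, 0.99, 0.144, 0.0]
wrist_force: [-1.1, 2.2, 5.6]
finger_gap: 0.0124
```

```bash
python3 - <<'E'
from h import *
p,D=env.read_camera('wrist'); cv2.imwrite('pics/w3.png',cv2.resize(p[100:320,180:420],None,fx=2.5,fy=2.5)); s=env.get_state(); print(s['finger_gap'],s['wrist_force'],s['ft_torque'])
W=cloud('wrist',D,env.camera_params('wrist')); C=Rq(s['orientation']).inv().apply(W.reshape(-1,3)-s['tcp_pos'])
f=C[(C[:,2]<-.036)&(C[:,2]>-.1)&(abs(C[:,0]-.011)<.005)&(abs(C[:,1])<.03)]
for g in(1,-1):
  k=f[f[:,1]*g>.0];k=k[np.argsort(-k[:,2])][:200:20];print((k*1000).round(1))
E
```

```text
0.012780565868119575 [-1.1827451   2.63097354  5.27424726] [0.29966663 0.23066613 0.09595138]
[[ 11.9  10.9 -43. ]
 [ 12.7   9.9 -44.6]
 [  8.1  18.4 -46.1]
 [ 12.2  10.7 -46.8]
 [  8.2  17.8 -47.3]
 [ 12.3   9.7 -48. ]
 [ 13.6   6.9 -48.5]
 [  8.   15.3 -48.8]
 [  9.4   2.4 -49.2]
 [ 10.    5.1 -49.4]]
[[ 11.8 -11.3 -42.7]
 [  7.7 -14.6 -45.2]
 [  7.6 -16.9 -46. ]
 [  8.1 -16.3 -47. ]
 [ 12.3  -7.7 -47.8]
 [ 13.5  -6.8 -48.3]
 [ 11.7  -5.9 -48.6]
 [ 12.3 -10.9 -48.9]
 [  6.2  -5.9 -49.2]
 [  7.8 -16.1 -49.4]]
```

View pics/w3.png

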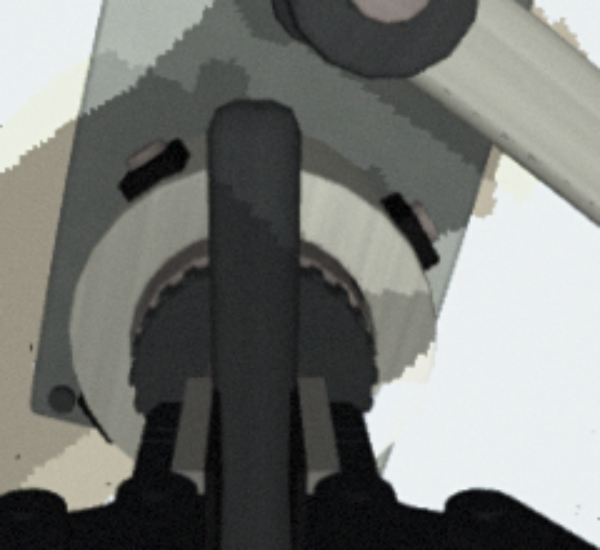

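The crop shows both fingers closed on the bar at its middle, over the lid. Now I'll turn it counter-clockwise, away from the clamp arm, while sinking.

```bash
python3 -m creep '[[0,0,0,0,0,-3],[0,0,0.0007,0,0,-7],[0,0,0.0015,0,0,-11],[0,0,0.0022,0,0,-15],[0,0,0.003,0,0,-19],[0,0,0.0037,0,0,-23],[0,0,0.0045,0,0,-27],[0,0,0.005,0,0,-30]]' - 115; python3 -c "
from h import *
s=env.get_state();print(s['ft_torque'],s['joint_pos'])"
```

```text
clock: 5.25
tcp_pos: [0.5144, -0.2179, 0.0697]
orientation: [-0.001, 0.918, 0.396, 0.0]
wrist_force: [-0.8, 3.6, 1.7]
finger_gap: 0.0128
[ 0.77084896 -0.08594654 -0.76629844] [-5.45455929e-01  3.48354482e-01 -2.11551557e-01  1.01223189e+00
  1.65887399e-03  1.78159026e+00]
```

```bash
python3 -m creep '[[0,0,0.001,0,0,-5],[0,0,0.002,0,0,-10],[0,0,0.003,0,0,-15],[0,0,0.004,0,0,-20],[0,0,0.005,0,0,-25],[0,0,0.0055,0,0,-30],[0,0,0.006,0,0,-34],[0,0,0.006,0,0,-36]]'; python3 - <<'E'
from h import *
s=env.get_state(); P=env.camera_params('wrist'); p,D=env.read_camera('wrist'); print(s['ft_torque'],s['joint_pos'])
W=cloud('wrist',D,P); C=Rq(s['orientation']).inv().apply(W.reshape(-1,3)-s['tcp_pos']).reshape(W.shape)
m=(abs(C[...,1])<.007)&(C[...,0]>.02)&(C[...,0]<.06)&(W[...,2]>.09)&(W[...,2]<.14); b=C[m]; print('bar top z',np.median(W[m][:,2]),'slip deg',np.degrees(np.polyfit(b[:,0],b[:,1],1)[0]),m.sum())
E
```

```text
clock: 6.05
tcp_pos: [0.5133, -0.217, 0.0648]
orientation: [-0.002, 0.751, 0.66, 0.001]
wrist_force: [-5.8, 7.6, 12.6]
finger_gap: 0.0124
[ 1.65095222  0.92362652 -1.03844487] [-0.54525778  0.35123845 -0.22029244  1.00231597  0.00219929  1.15433043]
bar top z 0.11504121798015143 slip deg 0.8585180324863075 2737
```

```bash
python3 -m creep '[[0,0,0.0005,0,0,-4],[0,0,0.001,0,0,-8],[0,0,0.0015,0,0,-12],[0,0,0.002,0,0,-16],[0,0,0.0025,0,0,-19],[0,0,0.003,0,0,-22],[0,0,0.003,0,0,-24],[0,0,0.003,0,0,-24]]'; python3 - <<'E'
from h import *
s=env.get_state(); P=env.camera_params('wrist'); p,D=env.read_camera('wrist'); print(s['ft_torque'],s['joint_pos'])
W=cloud('wrist',D,P); C=Rq(s['orientation']).inv().apply(W.reshape(-1,3)-s['tcp_pos']).reshape(W.shape)
m=(abs(C[...,1])<.007)&(C[...,0]>.02)&(C[...,0]<.06)&(W[...,2]>.09)&(W[...,2]<.14); b=C[m]; print('bar top z',np.median(W[m][:,2]),'slip deg',np.degrees(np.polyfit(b[:,0],b[:,1],1)[0]),m.sum())
E
```

```text
clock: 6.9
tcp_pos: [0.5126, -0.2169, 0.0647]
orientation: [-0.001, 0.598, 0.801, 0.001]
wrist_force: [-13.6, 11.3, 33.3]
finger_gap: 0.0127
[ 2.40801919  2.65462171 -1.09380672] [-0.54541613  0.34962511 -0.22298988  1.00066292  0.00134033  0.73711496]
bar top z 0.11496653915060158 slip deg 0.8963365485605849 2768
```

The jar is home. It stopped sinking while turned and pressed with 33 N, and the bar top is at 0.115 m. I'll relax, release and rise.

```bash
python3 -m creep '[[0,0,-0.001,0,0,0],[0,0,-0.002,0,0,1],[0,0,-0.003,0,0,2],[0,0,-0.003,0,0,3],[0,0,-0.003,0,0,3],[0,0,-0.003,0,0,3],[0,0,-0.003,0,0,3],[0,0,-0.003,0,0,3]]'; python3 -m creep '[[0,0,0,0,0,0],[0,0,0,0,0,0],[0,0,0,0,0,0],[0,0,0,0,0,0],[0,0,0,0,0,0],[0,0,-0.003,0,0,0],[0,0,-0.009,0,0,0],[0,0,-0.018,0,0,0]]' 0.05 20; python3 -m creep '[[0,0,-0.01,0,0,0],[0,0,-0.025,0,0,0],[0,0,-0.04,0,0,0],[0,0,-0.055,0,0,0],[0,0,-0.06,0,0,7],[0,0,-0.06,0,0,15],[0,0,-0.06,0,0,23],[0,0,-0.06,0,0,30]]'
python3 - <<'E'
from h import *
s=env.get_state(); P=env.camera_params('wrist'); p,D=env.read_camera('wrist'); print(s['tcp_pos'],s['orientation'],s['joint_pos'])
pt,Dt=env.read_camera('top'); cv2.imwrite('pics/w4.png',np.hstack([p,cv2.resize(pt[150:270,290:400],(385,420))])[:, :]); cv2.imwrite('pics/w4.png',cv2.resize(cv2.imread('pics/w4.png'),(800,356)))
for n,W in(('w',cloud('wrist',D,P)),('t',cloud('top',Dt))):
    R_=W.reshape(-1,3); q=R_[(np.hypot(R_[:,0]-.574,R_[:,1]+.298)<.02)&(R_[:,2]>.145)&(R_[:,2]<.17)]; print(n,'pin',q.mean(0) if len(q) else 0,len(q))
    q=R_[(np.hypot(R_[:,0]-.513,R_[:,1]+.218)<.068)&(R_[:,2]>.105)&(R_[:,2]<.135)]; print(n,'bar z',np.percentile(q[:,2],[10,50,90]),len(q))
    q=R_[(np.hypot(R_[:,0]-.6,R_[:,1]+.216)<.012)&(R_[:,2]>.11)&(R_[:,2]<.145)]; print('post',q.mean(0))
E
```

```text
clock: 7.75
tcp_pos: [0.5126, -0.2168, 0.0648]
orientation: [-0.002, 0.618, 0.786, 0.0]
wrist_force: [-9.0, 7.3, 14.4]
finger_gap: 0.0125
clock: 8.55
tcp_pos: [0.5145, -0.2189, 0.0823]
orientation: [-0.0, 0.618, 0.786, -0.0]
wrist_force: [-1.2, 0.1, 0.0]
finger_gap: 0.0501
clock: 9.35
tcp_pos: [0.5151, -0.2192, 0.1433]
orientation: [0.001, 0.802, 0.597, 0.0]
wrist_force: [0.1, -0.1, -0.3]
finger_gap: 0.0498
[ 0.5151217  -0.21919821  0.14329232] [7.62136589e-04 8.02335366e-01 5.96872933e-01 2.86258005e-04] [-5.45684804e-01  3.00571408e-01 -9.04300927e-02  1.17816714e+00
 -4.26832583e-05  1.31671137e+00]
w pin [ 0.57895452 -0.290827    0.14713774] 40
w bar z [0.1115533  0.11461903 0.11579441] 3966
post [ 0.59943097 -0.2153382   0.13155723]
t pin 0 0Traceback (most recent call last):
  File "<stdin>", line 6, in <module>
    return _quantile_unchecked(
        a, q, axis, out, overwrite_input, method, keepdims, weights)
    return _ureduce(a,
                    func=_quantile_ureduce_func,
    ...<5 lines>...
                    overwrite_input=overwrite_input,
                    method=method)
    r = func(a, **kwargs)
    result = _quantile(arr,
                       quantiles=q,
    ...<2 lines>...
                       out=out,
                       weights=wgt)
    slices_having_nans = np.isnan(arr[-1, ...])
                                  ~~~^^^^^^^^^
IndexError: index -1 is out of bounds for axis 0 with size 0
```

View pics/w4.png

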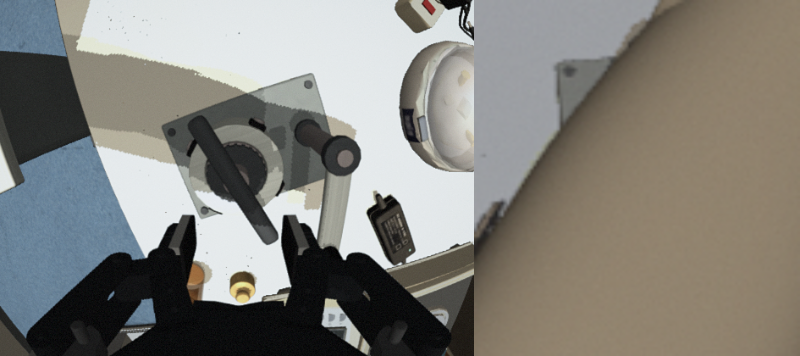

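The wrist crop shows the bar turned and low over the lid, and the clamp arm running down right to about (330,250), with the pin hidden behind the right finger. The bar top is still at 0.115 m. Next I'll go above the pin.

```bash
python3 -m creep '[[-0.012,0.016,0,0,0,0],[-0.027,0.036,0,0,0,0],[-0.04,0.055,0,0,0,0],[-0.052,0.071,0,0,0,0],[-0.0585,0.08,0,0,0,0],[-0.0585,0.08,0,0,0,0],[-0.0585,0.08,0,0,0,0],[-0.0585,0.08,0,0,0,0]]'
python3 - <<'E'
from h import *
s=env.get_state(); P=env.camera_params('wrist'); p,D=env.read_camera('wrist'); T=s['tcp_pos'];Q=Rq(s['orientation'])
W=cloud('wrist',D,P); C=Q.inv().apply(W.reshape(-1,3)-T); w=W.reshape(-1,3)
m=(np.hypot(w[:,0]-.5747,w[:,1]+.298)<.018)&(w[:,2]>.152)&(w[:,2]<.168)
if m.sum(): print('pin',w[m].mean(0),C[m].mean(0),C[m].min(0),C[m].max(0),m.sum())
m=(np.hypot(w[:,0]-.513,w[:,1]+.218)<.068)&(w[:,2]>.105)&(w[:,2]<.135); print('bar',np.percentile(w[m][:,2],[10,50,90]))
print(T,Q.as_matrix().round(3))
cv2.imwrite('pics/w5.png',p)
E
```

```text
clock: 10.25
tcp_pos: [0.5745, -0.297, 0.1423]
orientation: [-0.0, 0.8, 0.6, -0.0]
wrist_force: [-0.1, 0.4, -0.3]
finger_gap: 0.05
pin [ 0.57628326 -0.29644459  0.15985116] [ 0.00105337  0.00149736 -0.01758466] [-0.00950468 -0.00743592 -0.02021005] [ 0.00851285  0.01035585 -0.00973925] 843
bar [0.11083696 0.1146193  0.11585689]
[ 0.57454604 -0.29703124  0.1422668 ] [[ 0.281  0.96  -0.   ]
 [ 0.96  -0.281  0.   ]
 [ 0.    -0.    -1.   ]]
```

View pics/w5.png

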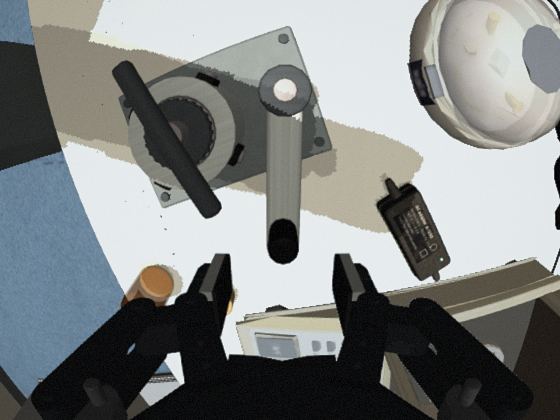

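The pin at (283,240) is centred between the open fingers. I'll descend, grip lightly and swing it round the post.

```bash
python3 -m creep '[[0.001,0.0015,0.008,0,0,0],[0.001,0.0015,0.018,0,0,0],[0.001,0.0015,0.028,0,0,0],[0.001,0.0015,0.038,0,0,0],[0.001,0.0015,0.044,0,0,0],[0.001,0.0015,0.046,0,0,0],[0.001,0.0015,0.046,0,0,0],[0.001,0.0015,0.046,0,0,0]]'; python3 -m creep '[[0,0,0,0,0,0],[0,0,0,0,0,0],[0,0,0,0,0,0],[0,0,0,0,0,0],[0,0,0,0,0,0],[0,0,0,0,0,0],[0,0,0,0,0,0],[0,0,0,0,0,0]]' 0.012 20
```

```text
clock: 11.1
tcp_pos: [0.5769, -0.2973, 0.0963]
orientation: [0.0, 0.801, 0.599, 0.0]
wrist_force: [-0.0, -0.2, -0.5]
finger_gap: 0.0498
clock: 11.9
tcp_pos: [0.5768, -0.2974, 0.0965]
orientation: [0.0, 0.801, 0.599, 0.0]
wrist_force: [-1.9, -0.1, 5.1]
finger_gap: 0.017
```

```bash
python3 -m creep '[[0.0002,-0.0061,0,0,0,4],[0.0011,-0.0138,0,0,0,9],[0.0026,-0.0213,0,0,0,14],[0.0048,-0.0287,0,0,0,19],[0.0076,-0.0358,0,0,0,24],[0.011,-0.0427,0,0,0,29],[0.015,-0.0492,0,0,0,34],[0.0206,-0.0566,0,0,0,40]]'; python3 -c "
from h import *
s=env.get_state();print(s['joint_pos'],s['ft_torque'])"
```

```text
clock: 12.7
tcp_pos: [0.5288, -0.2624, 0.0965]
orientation: [0.001, 0.958, 0.287, 0.0]
wrist_force: [2.0, -2.3, 3.7]
finger_gap: 0.0175
[-5.96127839e-01  3.83122731e-01 -9.00080800e-02  1.09519688e+00
 -7.62054155e-04  1.96353323e+00] [-0.25858877 -0.1259762   0.00028325]
```

```bash
python3 -m creep '[[0.0003,-0.0077,0,0,0,5],[0.0013,-0.0153,0,0,0,10],[0.003,-0.0228,0,0,0,15],[0.0053,-0.0301,0,0,0,20],[0.0076,-0.0358,0,0,0,24],[0.0096,-0.04,0,0,0,27],[0.011,-0.0427,0,0,0,29],[0.0118,-0.044,0,0,0,30]]'; python3 -m creep '[[0,0,0,0,0,0],[0,-0.001,0,0,0,0.5],[0,-0.002,0,0,0,1],[0,-0.003,0,0,0,1],[0,-0.004,0,0,0,1],[0,-0.005,0,0,0,1],[0,-0.006,0,0,0,1],[0,-0.006,0,0,0,1]]'
```

```text
clock: 13.5
tcp_pos: [0.5144, -0.2191, 0.0965]
orientation: [0.001, 1.0, 0.031, 0.001]
wrist_force: [-0.4, -3.2, 3.6]
finger_gap: 0.0171
clock: 14.3
tcp_pos: [0.5143, -0.2188, 0.0966]
orientation: [0.006, 1.0, 0.021, 0.0]
wrist_force: [-0.7, -20.0, -1.0]
finger_gap: 0.0171
```

It is against its stop: the last 6 mm commanded moved it only 0.3 mm, at 20 N. I'll relax, open, rise and back away to look.

```bash
python3 -m creep '[[0,0.002,0,0,0,0],[0,0.004,0,0,0,-1],[0,0.0055,0,0,0,-1],[0,0.0055,0,0,0,-1],[0,0.0055,0,0,0,-1],[0,0.0055,0,0,0,-1],[0,0.0055,0,0,0,-1],[0,0.0055,0,0,0,-1]]'; python3 -m creep '[[0,0,0,0,0,0],[0,0,0,0,0,0],[0,0,0,0,0,0],[0,0,0,0,0,0],[0,0,-0.01,0,0,0],[0,0,-0.025,0,0,0],[0,0,-0.045,0,0,0],[0,0,-0.07,0,0,0]]' 0.045; python3 -m creep '[[-0.03,0,-0.02,0,0,0],[-0.06,0.02,-0.03,0,0,0],[-0.09,0.05,-0.03,0,0,0],[-0.11,0.09,-0.03,0,0,0],[-0.12,0.13,-0.03,0,0,0],[-0.13,0.17,-0.03,0,0,0],[-0.14,0.2,-0.03,0,0,0],[-0.14,0.2,-0.03,0,0,0]]'
python3 - <<'E'
from h import *
s=env.get_state(); print(s['clock'],s['tcp_pos'],s['wrist_force'])
p,D=env.read_camera('top'); C=cloud('top',D); H=C[...,2]; w=C.reshape(-1,3)
cv2.imwrite('pics/t6.png',cv2.resize(p[140:275,290:440],(800,600),interpolation=cv2.INTER_CUBIC))
def at(n,x,y,r,z0,z1):
    q=w[(np.hypot(w[:,0]-x,w[:,1]-y)<r)&(w[:,2]>z0)&(w[:,2]<z1)]; print(n,len(q),q.mean(0) if len(q) else '',np.median(q[:,2]) if len(q) else '')
at('pin',.512,-.22,.03,.15,.175); at('bottle',.397,-.372,.04,.08,.1); at('weight',.466,-.407,.03,.035,.05)
for sgn in(1,-1):
    a=np.radians(103.5); at('bar end',.513+sgn*.045*np.cos(a),-.219+sgn*.045*np.sin(a),.012,.1,.14)
E
```

```text
clock: 15.1
tcp_pos: [0.5143, -0.2187, 0.0965]
orientation: [0.001, 1.0, 0.031, 0.001]
wrist_force: [0.8, -2.9, 5.1]
finger_gap: 0.0173
clock: 15.9
tcp_pos: [0.513, -0.2173, 0.1666]
orientation: [-0.0, 1.0, 0.031, -0.001]
wrist_force: [0.9, 0.3, 0.3]
finger_gap: 0.0449
clock: 16.7
tcp_pos: [0.3853, -0.43, 0.1961]
orientation: [0.001, 1.0, 0.029, 0.0]
wrist_force: [0.6, -0.1, 0.8]
finger_gap: 0.0447
16.7 [ 0.38525121 -0.43004781  0.19612065] [ 0.56732684 -0.0764582   0.80541993]
pin 53 [ 0.51249733 -0.21964835  0.16136454] 0.16191415057815595
bottle 134 [ 0.39717042 -0.37224737  0.09139342] 0.09235948104801306
weight 49 [ 0.46619204 -0.40792267  0.04156366] 0.04160330254598965
bar end 61 [ 0.50122895 -0.17544384  0.11580008] 0.116071690473458
bar end 62 [ 0.52385677 -0.26279212  0.11577223] 0.11618337066447076
```

View pics/t6.png

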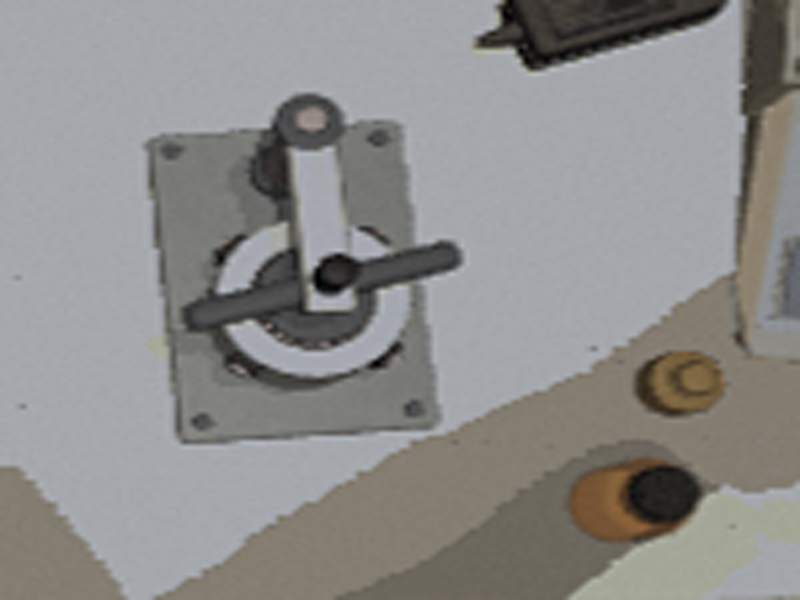

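The top view shows the arm closed over the jar and parallel to the plate, with the pin at (337,272). The bar is level at 0.116 m at both ends, and the bystanders are where they were. Everything checks, so I'm handing in.

```bash
python3 -c "
from workcell import env
print(env.hand_in())"
```

```text
the job is handed in; nothing more can be done
None
```

The jar is fully home and the clamp arm is closed over it. I handed the job in at about 17 s of the 54 s allowed, with the gripper clear of everything.

**Jar:** I gripped the bar handle at its middle and turned it about 90° counter-clockwise, lowering as I went. The jar sank until it would go no lower under about 33 N of push while still turning. At the end the bar top measured 0.116 m at both ends, which is the height given for fully home.

**Clamp:** I then gripped the pin and swung the arm round the post. The stop held against a 20 N push. The pin ended over the jar's axis at (0.512, −0.220).

**Bystanders:** The amber bottle and the weight measured within 0.5 mm of where they started. I did not measure the tin and beaker at all; the arm went nowhere near the left side of the bench, where they seem to stand.

**Disagreements:**
- **Tool length:** Both the wrist and scene cameras put the real fingertips about 39 mm behind the reported TCP. I worked from the camera value, and the contacts agreed with it.
- **Finger gap:** It read 12.5 mm on the 16 mm bar and 17 mm on the 18 mm pin.
- **Wrist camera height:** It read the bar about 1 mm lower than the top camera did.

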